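# Turn the tabbed divider of the storeroom binder to the next section

### The job

The storeroom's record binder lies open on the bench: turn its stiff tabbed divider over the rings from the right-hand pages to the left-hand pages (as seen from the robot) and press it flat there with your fingertips, so that the next section lies open. Turn it gently with the outside of the fingers - never grip the divider, and do not lift the binder or shift it about - then take your hand away, leaving the other things on the bench where they are.

Things in the scene. Friction and masses are not known exactly. Their poses are not given: they have to be found in the camera images.
- binder: Open three-ring binder, flat and loose on the bench, 0.7 to 1 kg. Origin: middle of its underside, on the bench. x runs along the spine, away from the robot; y to the left-hand pages; z up. Black covers 3 mm thick, 240 mm along x, reaching 211 mm to each side of the spine line (the x axis).
- left_pages (a point): Middle of the top of the block of filed sheets on the left cover, 37.5 mm above the bench. The block is 214 mm along the spine and reaches from 22 to 161 mm off the spine line. Two small tabs of other dividers stick out of its side, to 176 mm off the spine line, 12 and 20 mm above the bench.
- right_pages (a point): The same point of the block of sheets on the right cover; same size, no tabs in its side.
- ring_axis (a point): Centre of the middle ring, 39 mm above the binder's origin: the divider turns about the line through this point along the binder's x axis. Three steel rings of 30 mm radius (wire 4 mm thick), at x = -70, 0 and 70 mm, their tops 71 mm above the bench.
- divider_mid (a point): Middle of the board of the divider: a rigid grey plastic leaf 3 mm thick, 216 mm along the spine, reaching from 22 to 176 mm from the turning line, 0.05 to 0.09 kg. Flat on either side it overhangs the block of sheets by 15 mm, with 34 mm of free height between it and the cover below.
- divider_tab (a point): Middle of the outer edge of the divider's tab, half-way through its thickness, 190 mm from the turning line, at the binder's x = 0. The tab is 60 mm long (along the spine), 3 mm thick, and stands out 14 mm from the divider's outer edge.
- divider (a joint): Angle of the divider (rad): 0 = flat on the right-hand sheets (binder's -y side), pi/2 = upright, pi = flat on the left-hand sheets. It starts slightly raised, at 0.05 to 0.35. Its holes drag on the rings, so it stays at whatever angle it is left and does not fall; moving the tab takes about 0.2 to 1.2 N.
- dumbbell_mid (a point): Bystander: rubber hexagonal hand weight, 170 mm long, 58 mm high, 0.95 kg, beyond the binder. Point at its centre.
- tape_roll_mid (a point): Bystander: roll of tape lying on its flat side, 72 mm across, 38 mm high. Point at its centre.
- putty_tub_mid (a point): Bystander: clear tub with a white cap, 72 mm across, 62 mm high. Point half-way up.
- disinfectant_mid (a point): Bystander: white bottle, 62 mm across, 150 mm high. Point half-way up.

How it is judged:
On the way:
1. the fingers press the divider flat on the left-hand pages (value of joint divider above 3.07 rad and contact force between the fingers and divider above 0.5 N), for 0.2 s.
At the end, for the whole second after the job is handed in: The divider lies flat on the left-hand pages (within 4 degrees, at rest), the binder lies flat within 30 mm of where it was, and the other things are within 30 mm of where they were (value of joint divider above 3.07 rad and velocity of joint divider below 0.1 rad/s and distance of each of binder, dumbbell_mid, tape_roll_mid, putty_tub_mid, disinfectant_mid from where it was at the start of the episode below 0.03 m and linear speed of binder below 0.02 m/s and angle between binder's own z axis and vertical below 0.05 rad); the robot touches nothing.
It fails at once if the divider is flung over (faster than 5 rad/s) (velocity of joint divider above 5 rad/s).
It fails at once if the divider is gripped or forced (more than 32 N) (contact force between the fingers and divider above 32 N).
It fails at once if the binder is lifted or tipped (height (world z) of binder above 0.012 m or angle between binder's own z axis and vertical above 0.12 rad).
It fails at once if the binder is shoved more than 30 mm (distance of binder from where it was at the start of the episode above 0.03 m).
It fails at once if one of the other things is disturbed (distance of any of dumbbell_mid, tape_roll_mid, putty_tub_mid, disinfectant_mid from where it was at the start of the episode above 0.03 m).
It also fails if it takes over 58 s, if anything falls off the work surface, if the arm or the gripper's body presses on something with over 40 N, if the wrist force passes 120 N, or if a joint passes its speed limit or range.

### The arm

A 6-joint arm with a two-finger parallel gripper is mounted at the origin on the work surface. World frame = base frame: x ahead of the robot, y to its left, z up, the work surface at z = 0. Lengths are in m, angles in rad, forces in N, time in s.
With the tool pointing down it reaches from about 0.375 to 0.9 m from the base axis. Payload 3.1 kg.
Tool frame: the origin (TCP) lies midway between the tips of the shut fingers; the grasp point (between the pads) lies 19 mm behind it; z points along the fingers, x is the direction in which the jaws open and shut, and the axes are right-handed (so a half turn about z gives the same grasp; the last joint's range is limited). The gripper opens to 85 mm and grips with 20 to 120 N. Pads are 22 mm wide; open, the fingers measure 114 mm over their backs; the gripper's body (76 mm by 85 mm) begins 54 mm behind the grasp point. The pads swing forward as they close: fully open they stand 13 mm farther back than shut.
Start: joints at [-1.395, 0.527, 1.433, -0, 1.181, -0.178], TCP at [0.217, -0.586, 0.231] pointing down, gripper open.
Joint ranges: [-3.08, 3.08], [-0.75, 2.2], [0.22, 2.44], [-1.43, 4.57], [0, 2.65], [-2.85, 2.85]. Speed limits (rad/s): [2.79, 2.79, 3.14, 3.14, 3.14, 3.14].

### API

Orientations are given as a unit quaternion [x, y, z, w].
In Python, from station import * gives the robot as it stands.
- The arm moves only by the tool servo_tool, never from a script. Its argument "targets" is a list of rows, each a list of 6 numbers: the shift along the tool's x, y, z in mm, then the turn, a rotation vector about the tool's x, y, z in degrees. A call has 1 to 10 rows; each row is the pose to reach, as a shift and turn from the pose commanded when the call began, along the tool's axes at that moment; what a row does not reach only later rows make up. A row lasts 1/8 s, in which the tool goes at most 62.5 mm and 10.7 degrees, less where a joint would pass 70% of its speed; a pose out of reach is approached as far as the arm can. A call with a gripper value outside its range is refused whole. "gripper" is the finger opening in mm, from 0 to 85.4, set as the call begins (left out, the last holds). The fingers move at their own pace and stop on an object; "newtons" is the grip in N (left out, the last holds). Time passes only in rows, so rows that repeat a pose let the fingers close. It gives the time, the measured TCP pose, the force and the opening at its end, in the units of the state.
- sense(): the state, without advancing time (a new reading comes with each control period).
- snapshot(name): name is "scene" or "top" or "wrist"; returns a dict with "color" (384x512x3 uint8, red, green, blue), "vfov" (degrees; the focal length in pixels is half the picture's height over the tangent of half this angle, whatever the lens; pixels are square), "cx", "cy" (the principal point, pixels), "R" (3x3) and "t" (3): a world point X has camera coordinates R X + t. Camera axes: x right, y down, z forward; pixel columns grow to the right and rows downward; lengths in m; the calibration is good to about 2 mm. A picture is of the moment at which its call begins. There is no depth.
- sign_off(): hands the job in, once; it reports no verdict.
The state is a dict: "t": time; "q": joint angles; "qd": joint speeds; "tau": joint torques, N m; "tcp_pos": TCP position; "tool_rot": TCP orientation; "force": force on the tool from outside, world axes, zero at the start; "ft_torque": the same for the moment, N m; "finger_gap": opening from 0.0 (shut) to 1.0 (fully open).
Only numpy, scipy, OpenCV 4.12 (cv2) and the standard library are available. Lean on these libraries where they do the work, as an engineer would, in place of code of your own. Each camera call takes 0.05 s, during which the arm holds its last target. There are 200 camera calls.

## Working session

There is one attempt and no reset: what is moved stays moved. The work goes in short steps, Python scripts to look and compute and a tool call to move; the robot and the scene stay as the last step left them, time stands still between calls to the robot, and variables do not carry over. Pictures are saved under pics/ and viewed, about 8 in all and at most 12, crops included, and the job is handed in when it is done.

Besides the shell and the picture viewer there is one more tool, called after "Emit:" as name(argument=value, ...), one argument or row to a line, values as JSON. servo_tool: Moves the arm, as the interface text tells. Its arguments: {"type":"object","properties":{"targets":{"type":"array","items":{"type":"array","items":{"type":"number"}}},"gripper":{"type":"number"},"newtons":{"type":"number"}},"required":["targets"]}

```bash
mkdir -p pics; ls; python3 - <<'E'
from station import *
import cv2,pickle
d={}
for n in("scene","top"):
    s=snapshot(n);d[n]=s
    cv2.imwrite(f"pics/{n}0.png",s["color"][:,:,::-1]);print(n,s["vfov"],s["cx"],s["cy"],s["R"],s["t"])
pickle.dump(d,open("s0.pkl","wb"))
s=sense();print(s["t"],s["tcp_pos"],s["tool_rot"],s["finger_gap"])
E
```

```text
pics
scene 54.26035471965373 262.67263958915134 193.57433071865958 [[ 0.59256585  0.80551876  0.00228906]
 [ 0.57497687 -0.42097809 -0.70155474]
 [-0.56415186  0.41703354 -0.71261189]] [-0.45245437 -0.26832215  1.33482198]
top 45.90081738889299 250.72230461932796 182.26818500803407 [[-0.07976127 -0.99679447 -0.0062388 ]
 [-0.97258281  0.07919245 -0.21865779]
 [ 0.21845094 -0.01137267 -0.97578166]] [0.14734565 0.64740001 0.9372443 ]
0.1 [ 0.21646244 -0.58565085  0.23041903] [ 8.20503739e-01 -5.71640337e-01 -6.78944567e-04 -6.91801258e-04] 0.9986190126741893
```

View pics/top0.png

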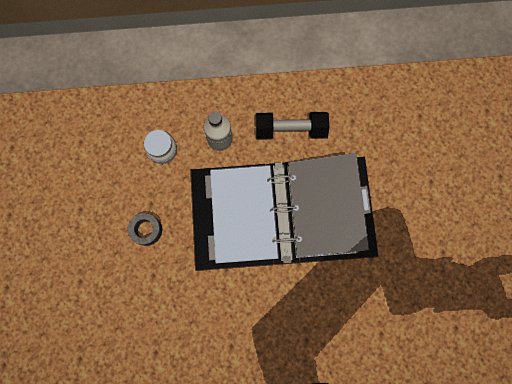

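View pics/scene0.png

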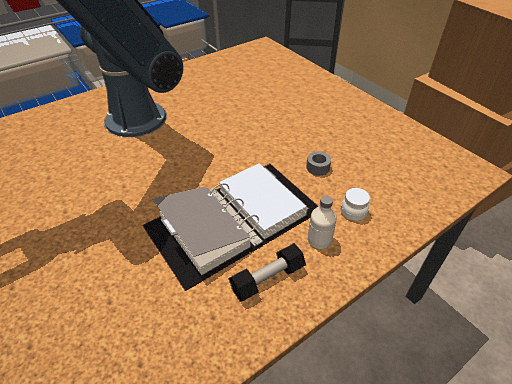

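```bash
python3 - <<'E'
import pickle,cv2,numpy as np
d=pickle.load(open("s0.pkl","rb"))
a=d["top"]["color"][145:280,180:390,::-1]; b=d["scene"]["color"][150:290,135:325,::-1]
a=cv2.resize(np.clip(a*1.4,0,255).astype('uint8'),None,fx=3.8,fy=3.8,interpolation=cv2.INTER_CUBIC);cv2.imwrite("pics/t1.png",a)
b=cv2.resize(np.clip(b*1.4,0,255).astype('uint8'),None,fx=4,fy=4,interpolation=cv2.INTER_CUBIC);cv2.imwrite("pics/s1.png",b)
E
```

```text
(no output)
```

View pics/t1.png

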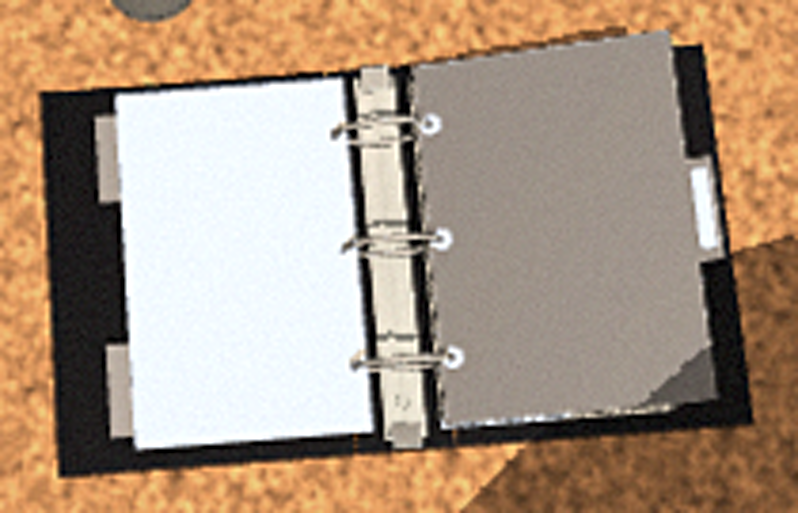

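View pics/s1.png

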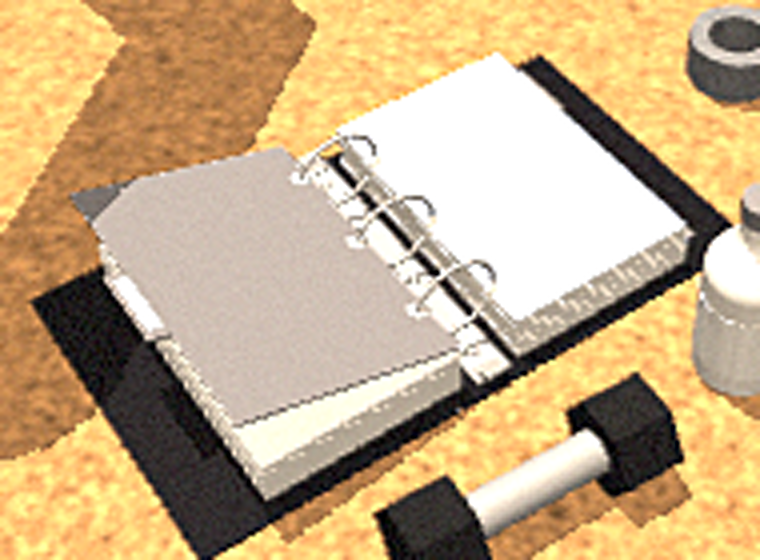

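```bash
cat >h.py <<'E'
import numpy as np
def ray(s,u,v):
    f=192/np.tan(np.radians(s["vfov"]/2))
    R=np.array(s["R"]);d=R.T@np.array([(u-s["cx"])/f,(v-s["cy"])/f,1]);return -R.T@np.array(s["t"]),d/np.linalg.norm(d)
def plane(s,u,v,z):
    c,d=ray(s,u,v);return c+d*(z-c[2])/d[2]
def tri(s1,p1,s2,p2):
    c1,d1=ray(s1,*p1);c2,d2=ray(s2,*p2)
    k=np.linalg.lstsq(np.c_[d1,-d2],c2-c1,rcond=None)[0]
    a,b=c1+k[0]*d1,c2+k[1]*d2;return (a+b)/2,np.linalg.norm(a-b)
E
python3 - <<'E'
import pickle;from h import *
np.set_printoptions(precision=4,suppress=True)
d=pickle.load(open("s0.pkl","rb"));T,S=d["top"],d["scene"]
t=lambda u,v:(u/3.8+180-.4,v/3.8+145-.4)
s=lambda u,v:(u/4+135-.4,v/4+150-.4)
c=[plane(T,*t(*p),.003) for p in[(41,93),(702,45),(752,424),(60,476)]]
for p in c:print(p)
cs=[plane(S,*s(*p),.003) for p in[(540,57),(732,222),(205,560),(33,298)]];print("scene nl,fl,fr,nr",*cs)
o=sum(c)/4;x=(c[0]+c[1]-c[2]-c[3]);x/=np.linalg.norm(x);y=np.array([-x[1],x[0],0])
print("o",o,"yaw",np.arctan2(x[1],x[0]), "len",np.linalg.norm(c[0]-c[3]),np.linalg.norm(c[0]-c[1]),np.linalg.norm(c[1]-c[2]))
for n,a,b in[("tab",(717,207),(130,306)),("of",(669,32),(235,425)),("on",(716,402),(72,195)),("if",(413,65),(458,350))]:
    p,e=tri(T,t(*a),S,s(*b));r=p-o;print(n,p,e,"binder",r@x,r@y,p[2],"ang",np.arctan2(p[2]-.039,-(r@y)))
for n,u,v,z in[("bottle",219,138,.03),("dumb",292,126,.029),("tub",160,146,.05),("tape",145,228,.038)]:print(n,plane(T,u,v,z))
E
```

```text
[0.7167 0.2357 0.003 ]
[ 0.714  -0.1839  0.003 ]
[ 0.4758 -0.1821  0.003 ]
[0.4784 0.2364 0.003 ]
scene nl,fl,fr,nr [0.4817 0.2339 0.003 ] [0.6988 0.2363 0.003 ] [ 0.7166 -0.1824  0.003 ] [ 0.4773 -0.1815  0.003 ]
o [0.5962 0.0265 0.003 ] yaw -0.005275768552894745 len 0.23832120649492583 0.4196578026929175 0.23819383655837112
tab [ 0.5958 -0.1541  0.0906] 0.0028557601772080895 binder 0.0005469828700206845 -0.18063211945047905 0.09064962211508065 ang 0.27850665682332876
of [ 0.7019 -0.1431  0.0847] 0.00026724814710221706 binder 0.10661284511901292 -0.16908680565399956 0.08474390828781603 ang 0.2642104671788337
on [ 0.4867 -0.1409  0.0839] 0.001448569299229773 binder -0.10859224367931544 -0.16803430740981734 0.08392979797644357 ang 0.2612726076872962
if [0.7048 0.0032 0.0431] 0.001579789718542434 binder 0.10871103554016635 -0.022708679555977815 0.04305009106889607 ang 0.17649417957605537
bottle [0.7801 0.1608 0.03  ]
dumb [ 0.7961 -0.015   0.029 ]
tub [0.7652 0.2975 0.05  ]
tape [0.5788 0.3405 0.038 ]
```

Emit:
servo_tool(
  targets=[
    [-15, -46, 0, 0, 0, 2],
    [-30, -92, 0, 0, 0, 4],
    [-45, -138, 0, 0, 0, 6],
    [-60, -184, 0, 0, 0, 8],
    [-75, -230, 0, 0, 0, 10],
    [-90, -276, 0, 0, 0, 12],
    [-105, -322, 0, 0, 0, 14],
    [-120, -368, 0, 0, 0, 16],
    [-135, -414, 0, 0, 0, 18],
    [-150, -460, 0, 0, 0, 20.2],
  ],
  gripper=0,
  newtons=20,
)

```text
t: 1.35
tcp_pos: [0.597, -0.2849, 0.2308]
tool_rot: [0.707, -0.707, -0.0, 0.0]
force: [-0.7, -0.3, 0.3]
finger_gap: -0.003
```

Emit:
servo_tool(
  targets=[
    [0, 0, 0, 0, -8, 0],
    [0, 0, 0, 0, -16, 0],
    [0, 0, 0, 0, -24, 0],
    [0, 0, 0, 0, -32, 0],
    [0, 0, 0, 0, -40, 0],
    [0, 0, 0, 0, -48, 0],
    [0, 0, 0, 0, -56, 0],
    [0, 0, 0, 0, -65, 0],
    [0, 0, 0, 0, -65, 0],
  ],
)

```text
t: 2.48
tcp_pos: [0.5949, -0.2868, 0.227]
tool_rot: [-0.594, 0.597, 0.383, 0.38]
force: [-0.9, -0.0, -0.5]
finger_gap: -0.002
```

```bash
python3 - <<'E'
from station import *
import numpy as np
from scipy.spatial.transform import Rotation as R
s=sense();print(np.round(s["q"],3),np.round(R.from_quat(s["tool_rot"]).as_matrix(),3))
E
```

```text
[-0.888  0.975  0.98   0.719  2.091  0.744] [[-0.005 -1.    -0.002]
 [-0.419  0.001  0.908]
 [-0.908  0.006 -0.419]]
```

Emit:
servo_tool(
  targets=[
    [24, 0, 18, 0, 0, 0],
    [48, 0, 36, 0, 0, 0],
    [72, 0, 54, 0, 0, 0],
    [96, 0, 72, 0, 0, 0],
    [120, 0, 90, 0, 0, 0],
    [134, 0, 100, 0, 0, 0],
    [144, 0, 107, 0, 0, 0],
    [144, 0, 107, 0, 0, 0],
  ],
)

```text
t: 3.48
tcp_pos: [0.5959, -0.2498, 0.0549]
tool_rot: [0.596, -0.596, -0.381, -0.38]
force: [-0.4, 0.5, 0.2]
finger_gap: 0.001
```

```bash
python3 - <<'E'
from station import *
import cv2,pickle,numpy as np
s=snapshot("scene");a=s["color"][100:300,80:330,::-1]
cv2.imwrite("pics/s2.png",cv2.resize(a,None,fx=3,fy=3,interpolation=cv2.INTER_CUBIC))
s=sense();print(s["tcp_pos"],s["force"])
E
```

```text
[ 0.5961946  -0.25027252  0.05564887] [ 1.19561601 -0.18247331 -0.55914735]
```

View pics/s2.png

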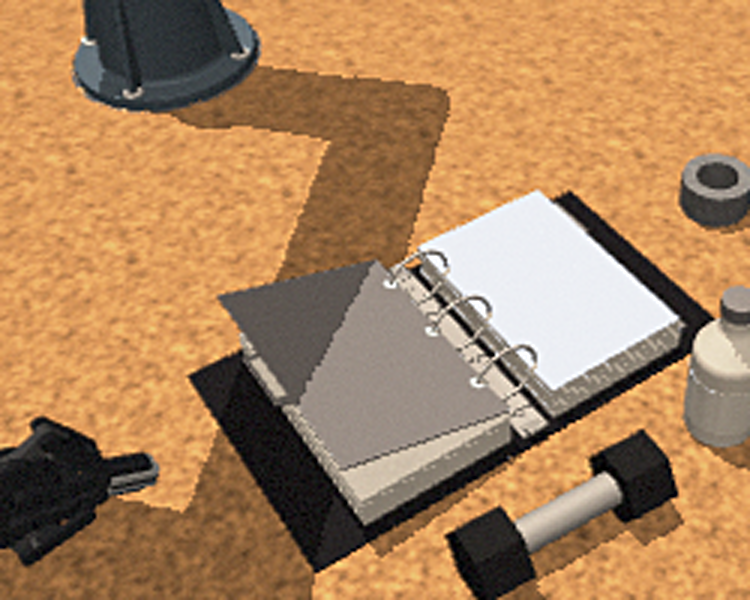

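Emit:
servo_tool(
  targets=[
    [-6, 0, 14, 0, 0, 0],
    [-12, 0, 28, 0, 0, 0],
    [-18, 0, 42, 0, 0, 0],
    [-24, 0, 56, 0, 0, 0],
    [-30, 0, 70, 0, 0, 0],
    [-36, 0, 84, 0, 0, 0],
    [-42, 0, 97, 0, 0, 0],
    [-44, 0, 101, 0, 0, 0],
    [-44, 0, 101, 0, 0, 0],
  ],
)

```text
t: 4.65
tcp_pos: [0.596, -0.1397, 0.0528]
tool_rot: [0.597, -0.596, -0.38, -0.38]
force: [0.4, -1.0, 0.2]
finger_gap: 0.001
```

```bash
python3 - <<'E'
from station import *
import cv2,pickle,numpy as np
s=snapshot("scene");a=s["color"][120:270,110:310,::-1]
cv2.imwrite("pics/s3.png",cv2.resize(a,None,fx=4,fy=4,interpolation=cv2.INTER_CUBIC))
s=sense();print(s["tcp_pos"],s["force"])
E
```

```text
[ 0.59609133 -0.14021804  0.05274756] [-0.25068203 -0.10693245 -0.400669  ]
```

View pics/s3.png

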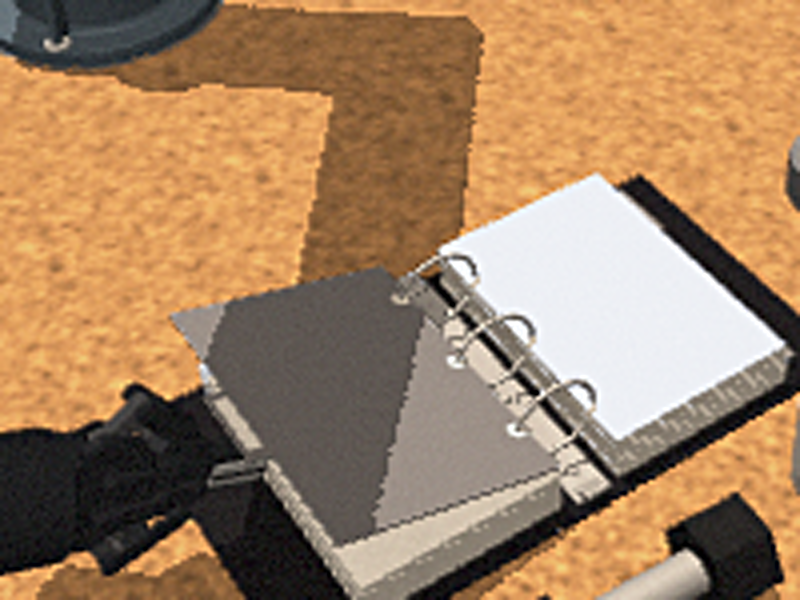

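```bash
cat >plan.py <<'E'
import numpy as np
A=np.array([.0265,.039]);r,h=.160,.010
def tcp(th):
    a=np.interp(th,[45,135],[65,0]);t,b=np.radians([th,a])
    return A+r*np.array([-np.cos(t),np.sin(t)])-.0015*np.array([np.sin(t),np.cos(t)])-h*np.array([np.cos(b),np.sin(b)]),a
def rows(P0,a0,ths):
    b=np.radians(a0);X=np.array([-np.cos(b),-np.sin(b)]);Z=np.array([np.sin(b),-np.cos(b)])
    for th in ths:
        P,a=tcp(th);d=(P-P0)*1000;print([round(d@X),0,round(d@Z),0,round(a0-a,1),0],"th",th,np.round(P,4),end="\n")
E
python3 -c "
from plan import *
rows(np.array([-.140,.0528]),65,[15,18,21,25,29,33,37,41,45,45])"
```

```text
[-19, 0, -1, 0, np.float64(0.0), 0] th 15 [-0.1327  0.0699]
[-27, 0, -2, 0, np.float64(0.0), 0] th 18 [-0.1304  0.078 ]
[-35, 0, -3, 0, np.float64(0.0), 0] th 21 [-0.1276  0.0859]
[-46, 0, -3, 0, np.float64(0.0), 0] th 25 [-0.1234  0.0962]
[-58, 0, -3, 0, np.float64(0.0), 0] th 29 [-0.1184  0.1062]
[-69, 0, -2, 0, np.float64(0.0), 0] th 33 [-0.1127  0.1158]
[-80, 0, 0, 0, np.float64(0.0), 0] th 37 [-0.1064  0.125 ]
[-91, 0, 3, 0, np.float64(0.0), 0] th 41 [-0.0995  0.1338]
[-101, 0, 6, 0, np.float64(0.0), 0] th 45 [-0.0919  0.142 ]
[-101, 0, 6, 0, np.float64(0.0), 0] th 45 [-0.0919  0.142 ]
```

Emit:
servo_tool(
  targets=[
    [-8, 0, 0, 0, 0, 0],
    [-16, 0, -1, 0, 0, 0],
    [-25, 0, -2, 0, 0, 0],
    [-35, 0, -3, 0, 0, 0],
    [-46, 0, -3, 0, 0, 0],
    [-58, 0, -3, 0, 0, 0],
    [-69, 0, -2, 0, 0, 0],
    [-80, 0, 0, 0, 0, 0],
    [-91, 0, 3, 0, 0, 0],
    [-101, 0, 6, 0, 0, 0],
  ],
)

```text
t: 5.95
tcp_pos: [0.596, -0.0913, 0.1424]
tool_rot: [0.597, -0.596, -0.38, -0.38]
force: [0.8, -0.6, -1.2]
finger_gap: 0.001
```

```bash
python3 - <<'E'
from station import *
import cv2,pickle,numpy as np
s=snapshot("scene");a=s["color"][100:270,110:310,::-1]
cv2.imwrite("pics/s4.png",cv2.resize(a,None,fx=3.5,fy=3.5,interpolation=cv2.INTER_CUBIC))
s=sense();print(s["tcp_pos"],s["force"])
from plan import *
rows(np.array([-.0919,.142]),65,[50,54,58,62,66,71,76,80,84,88])
rows(tcp(88)[0],tcp(88)[1],[93,98,103,108,113,118,123,128,132,136])
E
```

```text
[ 0.59590704 -0.09043855  0.14344411] [0.88071659 1.27383384 0.47711376]
[-13, 0, 5, 0, np.float64(3.6), 0] th 50 [-0.0823  0.1518]
[-23, 0, 9, 0, np.float64(6.5), 0] th 54 [-0.074  0.159]
[-33, 0, 14, 0, np.float64(9.4), 0] th 58 [-0.0652  0.1656]
[-42, 0, 20, 0, np.float64(12.3), 0] th 62 [-0.056   0.1716]
[-51, 0, 26, 0, np.float64(15.2), 0] th 66 [-0.0464  0.1769]
[-61, 0, 35, 0, np.float64(18.8), 0] th 71 [-0.0339  0.1826]
[-71, 0, 45, 0, np.float64(22.4), 0] th 76 [-0.021   0.1871]
[-78, 0, 54, 0, np.float64(25.3), 0] th 80 [-0.0105  0.1899]
[-84, 0, 62, 0, np.float64(28.2), 0] th 84 [0.0003 0.192 ]
[-90, 0, 72, 0, np.float64(31.1), 0] th 88 [0.0111 0.1933]
[-12, 0, 7, 0, np.float64(3.6), 0] th 93 [0.0247 0.1938]
[-23, 0, 15, 0, np.float64(7.2), 0] th 98 [0.0384 0.1932]
[-33, 0, 24, 0, np.float64(10.8), 0] th 103 [0.0518 0.1913]
[-42, 0, 34, 0, np.float64(14.4), 0] th 108 [0.0651 0.1883]
[-50, 0, 45, 0, np.float64(18.1), 0] th 113 [0.078  0.1841]
[-58, 0, 56, 0, np.float64(21.7), 0] th 118 [0.0905 0.1788]
[-64, 0, 68, 0, np.float64(25.3), 0] th 123 [0.1025 0.1725]
[-70, 0, 81, 0, np.float64(28.9), 0] th 128 [0.1139 0.1651]
[-73, 0, 91, 0, np.float64(31.8), 0] th 132 [0.1225 0.1585]
[-76, 0, 102, 0, np.float64(33.9), 0] th 136 [0.1306 0.1512]
```

View pics/s4.png

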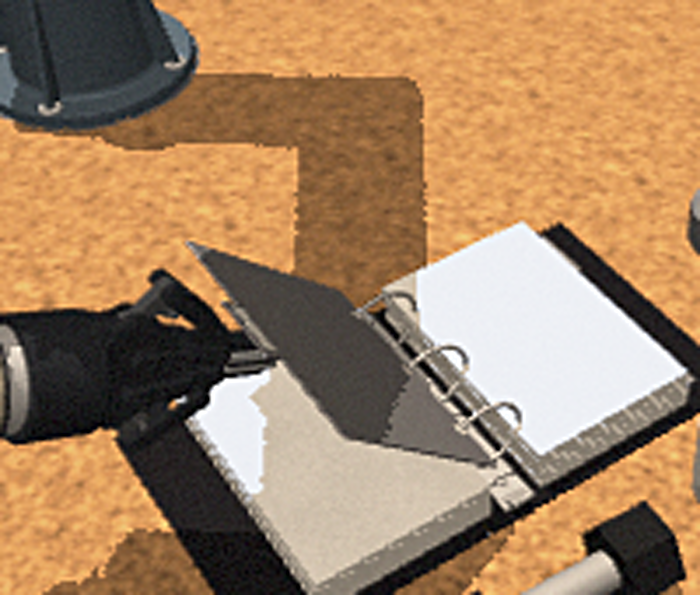

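The divider rides on the fingertips at about 45° (tip near (270,355) in the crop), and the binder has not moved. I'll continue the arc.

Emit:
servo_tool(
  targets=[
    [-13, 0, 5, 0, 3.6, 0],
    [-23, 0, 9, 0, 6.5, 0],
    [-33, 0, 14, 0, 9.4, 0],
    [-42, 0, 20, 0, 12.3, 0],
    [-51, 0, 26, 0, 15.2, 0],
    [-61, 0, 35, 0, 18.8, 0],
    [-71, 0, 45, 0, 22.4, 0],
    [-78, 0, 54, 0, 25.3, 0],
    [-84, 0, 62, 0, 28.2, 0],
    [-90, 0, 72, 0, 31.1, 0],
  ],
)

```text
t: 7.25
tcp_pos: [0.5958, 0.012, 0.1938]
tool_rot: [0.677, -0.676, -0.205, -0.206]
force: [-0.3, -0.5, 0.2]
finger_gap: -0.001
```

Emit:
servo_tool(
  targets=[
    [-12, 0, 7, 0, 3.6, 0],
    [-23, 0, 15, 0, 7.2, 0],
    [-33, 0, 24, 0, 10.8, 0],
    [-42, 0, 34, 0, 14.4, 0],
    [-50, 0, 45, 0, 18.1, 0],
    [-58, 0, 56, 0, 21.7, 0],
    [-64, 0, 68, 0, 25.3, 0],
    [-70, 0, 81, 0, 28.9, 0],
    [-73, 0, 91, 0, 31.8, 0],
    [-76, 0, 102, 0, 33.9, 0],
  ],
)

```text
t: 8.5
tcp_pos: [0.595, 0.1325, 0.1512]
tool_rot: [0.708, -0.706, 0.0, 0.0]
force: [0.2, -1.0, -0.2]
finger_gap: 0.003
```

```bash
python3 - <<'E'
from station import *
import cv2,pickle,numpy as np
s=snapshot("scene");a=s["color"][80:270,130:350,::-1]
cv2.imwrite("pics/s5.png",cv2.resize(a,None,fx=3,fy=3,interpolation=cv2.INTER_CUBIC))
s=sense();print(s["tcp_pos"],s["tool_rot"],s["force"])
from plan import *
rows(np.array(s["tcp_pos"][1:]),0,[140,145,150,155,160,165,170,174,177,180])
E
```

```text
[0.59421288 0.13419552 0.15008674] [ 7.08255304e-01 -7.05955929e-01 -3.18292987e-04  7.40418134e-04] [ 0.28843095  0.85044386 -0.81129955]
[-4, 0, 7, 0, np.float64(0.0), 0] th 140 [0.1381 0.143 ]
[-13, 0, 18, 0, np.float64(0.0), 0] th 145 [0.1467 0.132 ]
[-20, 0, 30, 0, np.float64(0.0), 0] th 150 [0.1543 0.1203]
[-27, 0, 42, 0, np.float64(0.0), 0] th 155 [0.1609 0.108 ]
[-32, 0, 55, 0, np.float64(0.0), 0] th 160 [0.1663 0.0951]
[-36, 0, 68, 0, np.float64(0.0), 0] th 165 [0.1707 0.0819]
[-40, 0, 82, 0, np.float64(0.0), 0] th 170 [0.1738 0.0683]
[-41, 0, 93, 0, np.float64(0.0), 0] th 174 [0.1755 0.0572]
[-42, 0, 101, 0, np.float64(0.0), 0] th 177 [0.1762 0.0489]
[-42, 0, 110, 0, np.float64(0.0), 0] th 180 [0.1765 0.0405]
```

View pics/s5.png

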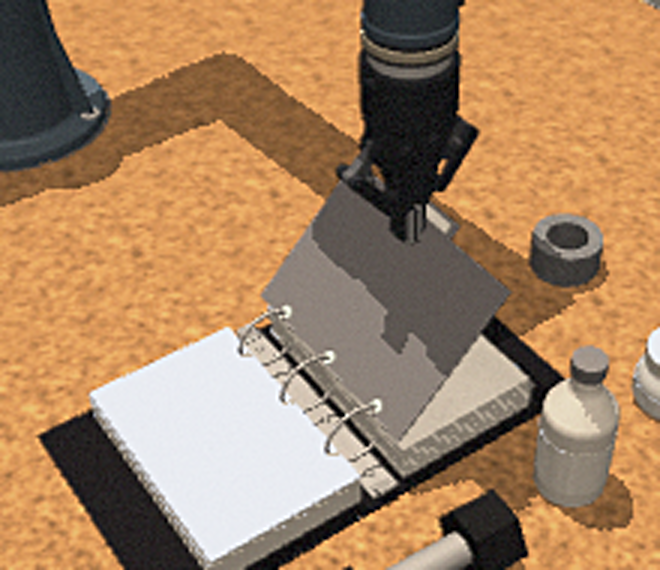

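Emit:
servo_tool(
  targets=[
    [-6, 0, 8, 0, 0, 0],
    [-14, 0, 19, 0, 0, 0],
    [-22, 0, 31, 0, 0, 0],
    [-29, 0, 43, 0, 0, 0],
    [-34, 0, 56, 0, 0, 0],
    [-38, 0, 69, 0, 0, 0],
    [-41, 0, 82, 0, 0, 0],
    [-43, 0, 92, 0, 0, 0],
    [-43, 0, 101, 0, 0, 0],
    [-43, 0, 106, 0, 0, 0],
  ],
)

```text
t: 9.8
tcp_pos: [0.5953, 0.1744, 0.044]
tool_rot: [0.708, -0.707, -0.0, 0.0]
force: [-0.7, -0.1, -0.7]
finger_gap: -0.001
```

Emit:
servo_tool(
  targets=[
    [0, 0, 2, 0, 0, 0],
    [0, 0, 3, 0, 0, 0],
    [0, 0, 4, 0, 0, 0],
    [0, 0, 4, 0, 0, 0],
  ],
)

```text
t: 10.3
tcp_pos: [0.5957, 0.1744, 0.0408]
tool_rot: [0.708, -0.707, 0.0, -0.0]
force: [-0.4, -0.4, 1.2]
finger_gap: 0.001
```

Emit:
servo_tool(
  targets=[
    [0, 0, 0.5, 0, 0, 0],
    [0, 0, 1, 0, 0, 0],
    [0, 0, 1, 0, 0, 0],
  ],
)

```text
t: 10.68
tcp_pos: [0.5958, 0.1744, 0.0405]
tool_rot: [0.708, -0.707, 0.0, -0.0]
force: [-2.2, 0.3, 4.8]
finger_gap: -0.004
```

Emit:
servo_tool(
  targets=[
    [0, 0, 0.5, 0, 0, 0],
    [0, 0, 1, 0, 0, 0],
    [0, 0, 1, 0, 0, 0],
    [0, 0, 1, 0, 0, 0],
    [0, 0, 1, 0, 0, 0],
  ],
)

```text
t: 11.3
tcp_pos: [0.5958, 0.1745, 0.0404]
tool_rot: [0.708, -0.707, 0.0, -0.0]
force: [-3.0, -0.4, 10.5]
finger_gap: 0.0
```

Emit:
servo_tool(
  targets=[
    [0, 0, -1, 0, 0, 0],
    [0, 0, -3, 0, 0, 0],
    [0, 0, -8, 0, 0, 0],
    [0, 0, -20, 0, 0, 0],
    [0, 0, -45, 0, 0, 0],
    [0, 0, -75, 0, 0, 0],
    [0, 0, -110, 0, 0, 0],
    [0, 0, -140, 0, 0, 0],
    [0, 0, -160, 0, 0, 0],
    [0, 0, -160, 0, 0, 0],
  ],
)

```text
t: 12.55
tcp_pos: [0.5968, 0.1747, 0.2011]
tool_rot: [0.708, -0.707, 0.002, -0.002]
force: [0.6, 0.2, 0.1]
finger_gap: -0.002
```

Emit:
servo_tool(
  targets=[
    [40, 0, 0, 0, 0, 0],
    [90, 0, 0, 0, 0, 0],
    [140, 0, 0, 0, 0, 0],
    [190, 0, 0, 0, 0, 0],
    [240, 0, 0, 0, 0, 0],
    [290, 0, 0, 0, 0, 0],
    [340, 0, 0, 0, 0, 0],
    [390, 0, 0, 0, 0, 0],
    [420, 0, 0, 0, 0, 0],
    [420, 0, 0, 0, 0, 0],
  ],
)

```text
t: 13.8
tcp_pos: [0.5953, -0.2479, 0.1973]
tool_rot: [-0.706, 0.708, 0.001, -0.0]
force: [-0.5, 0.4, 0.9]
finger_gap: -0.003
```

```bash
python3 - <<'E'
from station import *
import cv2,pickle,numpy as np
from h import *
S=snapshot("scene");T=snapshot("top");pickle.dump({"top":T,"scene":S},open("s1.pkl","wb"))
b=T["color"][90:290,110:400,::-1];a=S["color"][120:300,135:355,::-1]
cv2.imwrite("pics/f.png",np.vstack([cv2.resize(b,(464,320)),cv2.resize(a,(464,280*464//464))]))
cv2.imwrite("pics/ft.png",cv2.resize(b,None,fx=2.7,fy=2.7,interpolation=cv2.INTER_CUBIC))
s=sense();print(s["t"],s["tcp_pos"],s["force"])
E
```

```text
13.9 [ 0.59523407 -0.24488588  0.19747556] [-0.71023635  0.66297542 -0.60116355]
```

View pics/f.png

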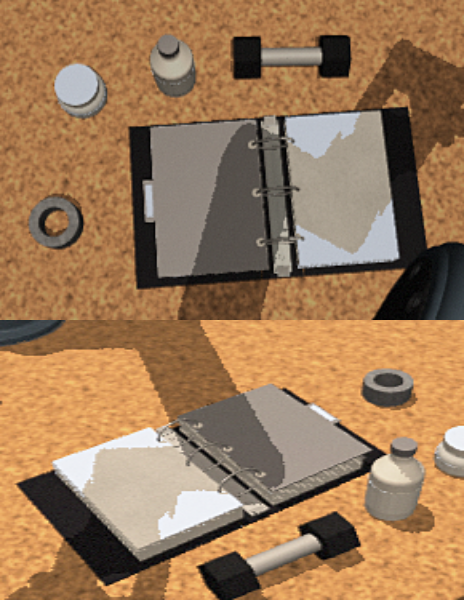

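```bash
python3 -c "
from station import *
print(sign_off())"
```

```text
the job is handed in; nothing more can be done
None
```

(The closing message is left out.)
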